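# Find the heavy side of a sander wheel on the balancing stand

## Task

Close the balancing stand's hinged green bearing cap until its edges sit flush on the lower half; only after that, turn the rubber-tyred wheel by its rim and feel, from how hard it turns, where its hidden heavy side is. Then bring the heavy side to the bottom and finish while still holding the wheel firmly between the fingers, heavy side straight down (within about 15 degrees) and still, ready for a counterweight to be fitted on top. Leave the other things on the bench alone.

Things in the scene. Friction and masses are not known exactly. Their poses are not given: they have to be found in the camera images.
- stand: Fixed balancing stand: dark steel base plate 200 (x) x 150 (y) x 12, origin at the centre of its underside, on the bench. Its x axis is level and parallel to the axle (diameter 16), which lies 130 above the bench at y = 0; z is up. The wheel hangs free at the +x end, the green bearing stands at the -x end, and only the axle runs between.
- bearing (a point): Middle of the green split bearing, on the axle, at (-45, 0, 130) in the stand's frame. The bearing spans x = -67 to -23 and y = -36 to 36; its halves meet at axle height and the shut upper half reaches 155 above the bench.
- cap (a joint): Hinge of the bearing's upper half shell (green, 44 wide, red tab), rad: 0 = shut, edges flush on the lower half, a hard stop; grows as it opens. It starts open at 0.75 to 1.2. Friction of 0.12 N m keeps it where it is left; a few newtons on the tab from above push it over and down.
- cap_hinge (a point): Middle of the cap's hinge line, at (-45, 36, 130) in the stand's frame. The line is parallel to the axle (stand's x). The cap's free edge with the red tab lies on the -y side and swings up over the bearing.
- cap_tab (a point): Middle of the top face of the cap's red tab (30 x 24, 8 thick): 84 from the hinge line, 9 above its plane. With the cap shut it is at (-45, -48, 139) in the stand's frame and overhangs the lower half freely.
- wheel_centre (a point): Centre of the wheel, on the axle, at (60, 0, 130) in the stand's frame; axes as the stand's. Wheel: diameter 130, 26 thick (along the stand's x), flat faces, black rubber tyre; the hub, diameter 26, stands 7 proud of each face. The rim can be pinched across the faces from above and carried along an arc, with regrasps.
- wheel (a joint): Turn of the wheel about the axle, rad, right-handed about the stand's +x (positive: its top goes towards the stand's -y). 0 = yellow mark straight up; no stops. The bearing drags with a steady 0.33 N m, more than the heavy side's moment, so the wheel stays where it is left; it turns harder while the heavy side rises, easier while it sinks.
- wheel_mark (a point): Yellow paint mark on the tread, 65 from the axle; it only shows how far the wheel has turned. The heavy side is a lead plug cast inside, unseen, 50 from the axle, at an angle that differs each time whatever the mark says. Its moment about the axle is 0.21 to 0.27 N m when it is level with the axle and zero when straight above or below.
- paint_can: Steel paint tin with red label, diameter 90, height 110; origin at the centre of its underside. Bystander: leave alone.
- tape_roll: Roll of green masking tape lying flat, outer diameter 100, height 24; origin at the centre of its underside. Bystander.
- brush: Paint brush with light wooden handle, 220 long, lying flat. Bystander.
- screwdriver: Screwdriver with black handle, 200 long, lying flat. Bystander.
- sanding_block: Cork sanding block 100 x 60 x 36; origin at the centre of its underside. Bystander.
- screw_jar: Amber glass jar with brass lid, diameter 60, height 85; origin at the centre of its underside. Bystander.
- spare_wheel: A second black-tyred wheel, diameter 130, lying flat on the bench, 33 high at its hub. Bystander, not the one to balance.
Not all that is in view belongs to the job. Leave any turquoise look-alike of the stand alone.

How it is judged:
On the way:
1. the bearing cap is shut, its edges flush (value of joint cap below 0.05 rad), for 0.2 s.
At the end, for the whole second after the job is handed in: The cap is shut (within 0.05 rad), the wheel's hidden heavy side is within 0.32 rad (18 degrees) of straight down, the wheel is still (under 0.05 rad/s) and held by the fingers with more than 2 N, and no bystander has moved more than 30 mm (value of joint cap below 0.05 rad and angle between plug_c0's own z axis and vertical below 0.32 rad and contact force between the fingers and wheel above 2 N and velocity of joint wheel between -0.05 and 0.05 rad/s and distance of each of paint_can, tape_roll, brush, screwdriver, sanding_block, screw_jar, spare_wheel from where it was at the start of the episode below 0.03 m); the arm keeps its last pose, push and grip.
It fails at once if the wheel is turned (its mark more than 20 mm along) while the cap is still open (value of joint cap above 0.1 rad and distance of wheel_mark from where it was at the start of the episode above 0.02 m).
It fails at once if a bystander is pushed more than 30 mm (distance of any of paint_can, tape_roll, brush, screwdriver, sanding_block, screw_jar, spare_wheel from where it was at the start of the episode above 0.03 m).
It also fails if it takes over 72 s, if anything falls off the work surface, if the arm or the gripper's body presses on something with over 40 N, if the wrist force passes 120 N, or if a joint passes its speed limit or range.

## Robot

A 6-joint arm with a two-finger parallel gripper is mounted at the origin on the work surface. World frame = base frame: x ahead of the robot, y to its left, z up, the work surface at z = 0. Lengths are in m, angles in rad, forces in N, time in s.
With the tool pointing down it reaches from about 0.3 to 0.875 m from the base axis. Payload 6.4 kg.
Tool frame: the origin (TCP) lies on the centre line of the jaws, within the pads' length; the fingertips stand r.finger_overhang ahead of it and the grasp point (between the pads) lies 8 mm behind it (r.finger_overhang is the distance from the TCP to the fingertips, in m); z points along the fingers, x is the direction in which the jaws open and shut, and the axes are right-handed (so a half turn about z gives the same grasp; the last joint's range is limited). The gripper opens to 88 mm and grips with 3 to 60 N. Pads are 18 mm wide; open, the fingers measure 123 mm over their backs; the gripper's body (75 mm by 187 mm) begins 45 mm behind the grasp point.
Start: joints at [-1.459, 0.181, 1.607, -0, 1.354, -0.206], TCP at [0.18, -0.546, 0.25] pointing down, gripper open.
Joint ranges: [-2.99, 2.99], [-0.89, 2.07], [0.3, 2.58], [-1.14, 4.28], [0, 2.63], [-3.12, 3.12]. Speed limits (rad/s): [2.57, 2.57, 3.01, 3.14, 3.14, 3.14].

## Interface

Orientations are given as a unit quaternion [w, x, y, z].
In Python, from rig import r gives the robot as it stands.
- The arm moves only by the shell command python3 -m jog 'ROWS' [FORCE]. ROWS is JSON, a list of rows, each a list of 7 numbers: the turn, a rotation vector about the tool's x, y, z in rad, then the shift along the tool's x, y, z in mm, then the opening in per cent of the stroke, from 0 (shut) to 100 (fully open). A call has 1 to 12 rows; each row is the pose to reach, as a shift and turn from the pose commanded when the call began, along the tool's axes at that moment; what a row does not reach only later rows make up. A row lasts 1/10 s, in which the tool goes at most 50 mm and 8.59 degrees, less where a joint would pass 70% of its speed; a pose out of reach is approached as far as the arm can. A call with a gripper value outside its range is refused whole. The fingers move at their own pace and stop on an object; FORCE is the grip in N (left out, the last holds). Time passes only in rows, so rows that repeat a pose let the fingers close. It gives the time, the measured TCP pose, the force and the opening at its end, in the units of the state.
- r.observe(): the state, without advancing time (a new reading comes with each control period).
- r.camera(name): name is "side" or "top" or "wrist"; returns the picture (384x512x3 uint8, blue, green, red); there is no depth.
- r.camera_model(name): a dict with "intrinsics" (3x3 intrinsics, pixels), "origin" and "rotation" of the camera in the world. Camera axes: x right, y down, z forward; pixel columns grow to the right and rows downward; lengths in m; the calibration is good to about 2 mm. A picture is of the moment at which its call begins: read the wrist's pose just before it. camera_model takes no time and is no camera call; for the wrist camera it gives the pose at the moment of the call.
- r.close_job(): hands the job in, once; it reports no verdict.
Trained networks look in the newest picture that a camera, given by its name, has taken for a name from the list of things; names that differ only in an ending like _2 or _b are one class to them, and where a whole thing is asked for, a point or a joint stands for the part that bears it (a point fixed in the world has none). Each returns a list of dicts, best first, with "score" (0 to 1); they miss things now and then, are a little off and sometimes report something else, mostly with a low value. They report only what shows in the picture. A call takes as long as a camera call. They do not tell look-alikes from the thing itself.
- r.search_frame(camera, label): "xyz" ([x, y, z] in m, in world coordinates, good to about 4 mm: the middle of the surface that is visible of it).
- r.spot_point(camera, label): "xyz" ([x, y, z] in m, in world coordinates, good to about 4 mm: a listed point, or the origin of a listed thing).
The state is a dict: "time_s": time; "joints": joint angles; "joint_velocities": joint speeds; "effort": joint torques, N m; "ee_pos": TCP position; "tool_rot": TCP orientation; "wrist_force": force on the tool from outside, world axes, zero at the start; "torque": the same for the moment, N m; "finger_gap": finger opening in m.
Only numpy, scipy, OpenCV 4.12 (cv2) and the standard library are available. Lean on these libraries where they do the work, as an engineer would, in place of code of your own. Each camera call takes 0.05 s, during which the arm holds its last target.

## Working session

There is one attempt and no reset: what is moved stays moved. The work goes in short steps, Python scripts to look and compute and a shell command to move; the robot and the scene stay as the last step left them, time stands still between calls to the robot, and variables do not carry over. Pictures are saved under pics/ and viewed, and the job is handed in when it is done.

```bash
ls; mkdir -p pics
python3 - <<'E'
from rig import r
import cv2
s=r.observe()
for k,v in s.items(): print(k,v)
print(r.finger_overhang)
for n in ("side","top","wrist"):
    cv2.imwrite(f"pics/a_{n}.png",r.camera(n))
    m=r.camera_model(n); print(n,m)
    for l in ["bearing","cap_hinge","cap_tab","wheel_centre","wheel_mark","stand"]:
        print(l,[(round(d['score'],2),[round(x,3) for x in d['xyz']]) for d in r.spot_point(n,l)[:3]])
E
```

```text
pics
time_s 0.0
joints [-1.45927897e+00  1.81525317e-01  1.60800737e+00 -3.01536789e-05
  1.35378290e+00 -2.06308502e-01]
joint_velocities [-3.47776540e-04 -1.54643478e-03  5.98741309e-04 -1.07261583e-04
  5.17096190e-05  9.92437260e-04]
effort [-8.81398933e-05 -4.33863866e+01 -3.41849470e+01  7.02633290e-02
  3.84362193e-02 -1.21502439e-04]
ee_pos [ 0.17963336 -0.54567689  0.24881926]
tool_rot [-6.27423893e-04  8.10094828e-01 -5.86298241e-01 -5.90497741e-04]
wrist_force [-0.20163275 -0.1419007  -0.31233877]
torque [ 0.01181891  0.02052564 -0.02804325]
finger_gap 0.08814573040854211
0.011
side {'intrinsics': array([[485.06105849,   0.        , 253.39000895],
       [  0.        , 485.06105849, 198.62485558],
       [  0.        ,   0.        ,   1.        ]]), 'origin': array([-0.20000067, -0.95447174,  1.29994742]), 'rotation': array([-0.36925495,  0.88173154, -0.27206869,  0.11035808])}
bearing [(0.78, [0.129, 0.336, 0.131]), (0.76, [0.505, 0.037, 0.129])]
cap_hinge [(0.77, [0.127, 0.371, 0.13])]
cap_tab [(0.66, [0.495, 0.045, 0.21]), (0.59, [0.13, 0.289, 0.139]), (0.31, [0.403, -0
[... 741 characters left out ...]
 0.211]), (0.55, [0.546, 0.051, 0.003])]
wheel_centre [(0.72, [0.239, 0.344, 0.127]), (0.71, [0.608, 0.064, 0.131])]
wheel_mark [(0.97, [0.236, 0.344, 0.191]), (0.56, [0.602, 0.079, 0.193]), (0.42, [0.497, 0.04, 0.13])]
stand [(0.89, [0.545, 0.047, 0.002]), (0.64, [0.178, 0.335, -0.004]), (0.32, [0.503, 0.036, 0.13])]
wrist {'intrinsics': array([[340.34677148,   0.        , 254.15547692],
       [  0.        , 340.34677148, 189.04258851],
       [  0.        ,   0.        ,   1.        ]]), 'origin': array([ 0.25832922, -0.51873151,  0.38436763]), 'rotation': array([ 0.12913514,  0.79995241, -0.57840727, -0.09404938])}
bearing []
cap_hinge []
cap_tab []
wheel_centre []
wheel_mark []
stand []
```

View pics/a_side.png

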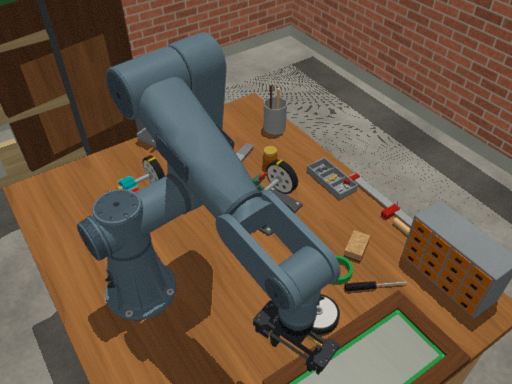

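View pics/a_top.png

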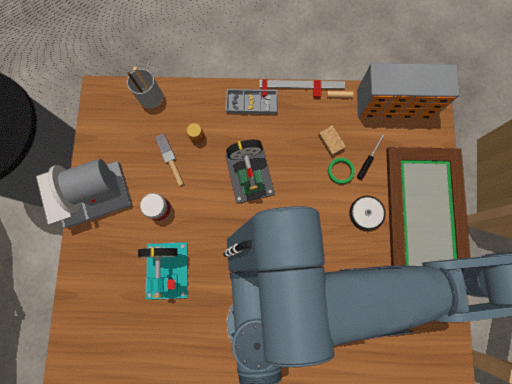

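```bash
cat > h.py <<'E'
import numpy as np, json
from scipy.spatial.transform import Rotation as Ro
from rig import r
def R(q): return Ro.from_quat([q[1],q[2],q[3],q[0]])
def pose():
    s=r.observe(); return np.array(s['ee_pos']),R(s['tool_rot']),s
def delta(p,Rt,p0=None,R0=None):
    a,b,_=pose(); p0=a if p0 is None else np.array(p0); R0=b if R0 is None else R0
    return np.round((R0.inv()*Rt).as_rotvec(),4), np.round(R0.inv().apply(np.array(p)-p0)*1000,1)
def down(yaw): # tool down, tool x at yaw
    c,s=np.cos(yaw),np.sin(yaw); x=np.array([c,s,0]);z=np.array([0,0,-1.]);y=np.cross(z,x)
    return Ro.from_matrix(np.c_[x,y,z])
E
python3 - <<'E'
from h import *
print([d for d in dir(r) if d[0]!='_'])
print(delta([.491,.0795,.30],down(np.radians(-75))))
print(delta([.491,.0795,.30],down(np.radians(15))))
E
```

```text
['MotionError', 'camera', 'camera_model', 'close_job', 'finger_overhang', 'observe', 'search_frame', 'spot_point']
(array([-0.    , -0.0001,  0.056 ]), array([-497.1, -491.2,  -50.3]))
(array([ 0.0000e+00, -1.0000e-04, -1.5148e+00]), array([-497.1, -491.2,  -50.3]))
```

```bash
python3 -m jog '[[0,0,0,0,0,-50,0],[0,0,0.056,-497,-491,-50,0],[0,0,0.056,-497,-491,-50,0],[0,0,0.056,-497,-491,-50,0],[0,0,0.056,-497,-491,-50,0],[0,0,0.056,-497,-491,-50,0],[0,0,0.056,-497,-491,-50,0],[0,0,0.056,-497,-491,-50,0],[0,0,0.056,-497,-491,-50,0],[0,0,0.056,-497,-491,-50,0],[0,0,0.056,-497,-491,-50,0],[0,0,0.056,-497,-491,-50,0]]' 30
python3 - <<'E'
from h import *
import cv2
p,Rt,s=pose(); print(p,Rt.as_matrix()[:,0],s['time_s'],s['wrist_force'],s['finger_gap'])
print(delta([.491,.0795,.30],down(np.radians(-75))))
for n in ("side","top","wrist"):
    cv2.imwrite(f"pics/b_{n}.png",r.camera(n))
E
```

```text
time_s: 2.25
ee_pos: [0.4252, -0.0517, 0.3002]
tool_rot: [-0.0, 0.793, -0.609, 0.001]
wrist_force: [0.9, -0.8, -0.6]
finger_gap: 0.0005
[ 0.42515954 -0.05174159  0.30018664] [ 2.58726741e-01 -9.65950079e-01  9.58858525e-04] 2.25 [ 0.92980516 -0.82497344 -0.57173723] 0.00046224535646078257
(array([-0.0011, -0.001 , -0.0001]), array([-109.7,  -97.6,    0.2]))
```

View pics/b_wrist.png

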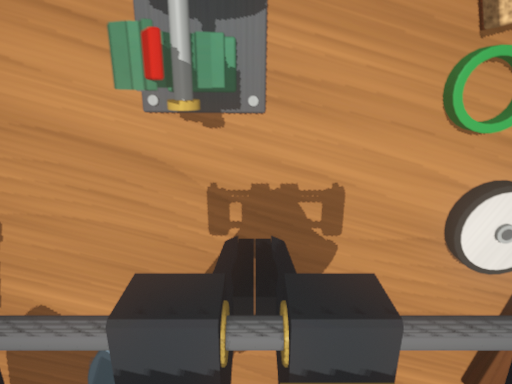

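The wrist picture shows the green bearing at about (185,55), with the red tab standing open at (153,53). The tape is at (490,90) and the spare wheel at (495,225).

```bash
python3 - <<'E'
from h import *
for n in ("wrist","top"):
    for l in ["bearing","cap_hinge","cap_tab","wheel_centre","wheel_mark","stand"]:
        print(n,l,[(round(d['score'],2),[round(x,3) for x in d['xyz']]) for d in r.spot_point(n,l)[:3]])
E
python3 -m jog '[[0,0,0,0,-98,0,0],[0,0,0,0,-98,0,0],[0,0,0,-110,-98,0,0],[0,0,0,-110,-98,0,0],[0,0,0,-110,-98,0,0],[0,0,0,-110,-98,0,0]]'
python3 - <<'E'
from h import *
import cv2
p,Rt,s=pose(); print(p,s['time_s'],s['wrist_force'])
for n in ("side","wrist"):
    cv2.imwrite(f"pics/c_{n}.png",r.camera(n))
    for l in ["bearing","cap_hinge","cap_tab","wheel_centre","wheel_mark"]:
        print(n,l,[(round(d['score'],2),[round(x,3) for x in d['xyz']]) for d in r.spot_point(n,l)[:3]])
E
```

```text
wrist bearing [(0.95, [0.501, 0.035, 0.13])]
wrist cap_hinge []
wrist cap_tab [(0.56, [0.497, 0.038, 0.205])]
wrist wheel_centre []
wrist wheel_mark []
wrist stand [(0.89, [0.545, 0.048, 0.001])]
top bearing [(0.56, [0.501, 0.037, 0.129]), (0.55, [0.132, 0.34, 0.131])]
top cap_hinge [(0.87, [0.49, 0.074, 0.131]), (0.87, [0.125, 0.374, 0.135])]
top cap_tab [(0.7, [0.13, 0.288, 0.137]), (0.4, [0.496, 0.041, 0.21])]
top wheel_centre [(0.86, [0.237, 0.346, 0.127]), (0.65, [0.606, 0.066, 0.129])]
top wheel_mark [(0.65, [0.602, 0.078, 0.189]), (0.63, [0.236, 0.343, 0.198])]
top stand [(0.94, [0.179, 0.337, -0.005]), (0.6, [0.546, 0.047, 0.002])]
time_s: 3.6
ee_pos: [0.4905, 0.0792, 0.2997]
tool_rot: [0.0, 0.794, -0.607, 0.0]
wrist_force: [0.2, -0.5, 0.1]
finger_gap: 0.0008
[0.49046833 0.0791616  0.29971238] 3.6 [ 0.22559519 -0.48780311  0.06434053]
side bearing [(0.65, [0.605, 0.066, 0.131]), (0.61, [0.502, 0.041, 0.129]), (0.58, [0.132, 0.335, 0.127])]
side cap_hinge [(0.71, [0.488, 0.07, 0.131]), (0.66, [0.127, 0.371, 0.129])]
side cap_tab [(0.71, [0.627, -0.417, 0.002]), (0.66, [0.499, 0.045, 0.209]), (0.57, [0.13, 0.29, 0.143])]
side wheel_centre [(0.7, [0.603, 0.067, 0.13]), (0.69, [0.49, 0.073, 0.131]), (0.6, [0.234, 0.344, 0.131])]
side wheel_mark [(0.81, [0.598, 0.08, 0.196]), (0.67, [0.235, 0.346, 0.194])]
wrist bearing [(0.64, [0.501, 0.034, 0.13])]
wrist cap_hinge [(0.72, [0.493, 0.073, 0.127])]
wrist cap_tab [(0.91, [0.498, 0.038, 0.204]), (0.31, [0.502, 0.036, 0.131])]
wrist wheel_centre []
wrist wheel_mark [(0.88, [0.601, 0.076, 0.195])]
```

View pics/c_wrist.png

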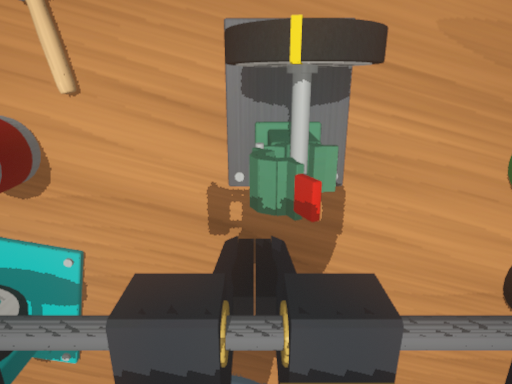

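View pics/c_side.png

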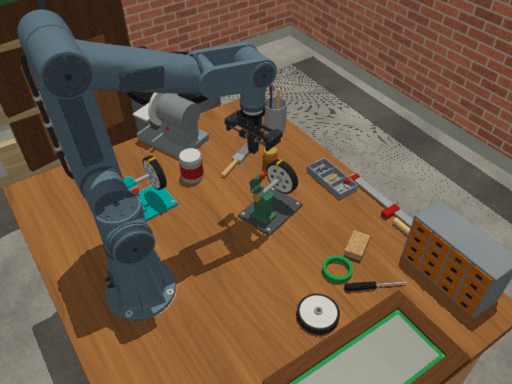

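The wrist picture shows the wheel with its yellow mark at (296,38), the open tab at (308,197), and the bearing below it. Next I push the tab over sideways, then down.

```bash
python3 -m jog '[[0,0,0,0,0,45,0],[0,0,0,0,0,91,0],[0,0,0,0,0,91,0],[0,0,0,20,0,91,0],[0,0,0,35,0,91,0],[0,0,0,50,0,91,0],[0,0,0,65,0,91,0],[0,0,0,80,0,91,0],[0,0,0,95,0,91,0],[0,0,0,95,0,91,0]]'
python3 - <<'E'
from h import *
import cv2
cv2.imwrite("pics/d_wrist.png",r.camera("wrist"))
for l in ["cap_tab"]: print(l,r.spot_point("wrist",l)[:2])
E
```

```text
time_s: 5.2
ee_pos: [0.516, -0.0161, 0.209]
tool_rot: [0.0, 0.793, -0.61, 0.0]
wrist_force: [-0.0, 0.5, -0.1]
finger_gap: 0.0004
cap_tab [{'xyz': [0.506, 0.0148, 0.1891], 'score': 0.58}]
```

View pics/d_wrist.png

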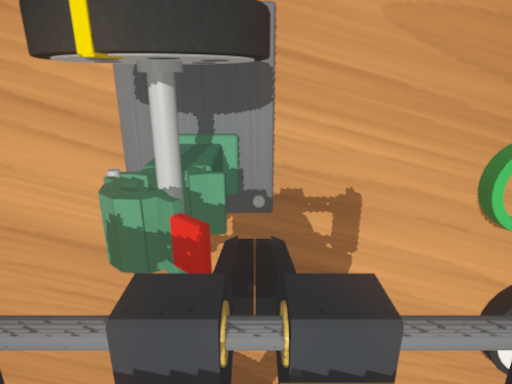

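The tab is now at about 40°, and the finger has passed just over it. I go back over its edge and press down.

```bash
python3 -m jog '[[0,0,0,0,0,-8,0],[0,0,0,-14,0,-8,0],[0,0,0,-14,0,-8,0],[0,0,0,-14,0,3,0],[0,0,0,-12,0,12,0],[0,0,0,-6,0,22,0],[0,0,0,0,0,32,0],[0,0,0,1,0,42,0],[0,0,0,2,0,52,0],[0,0,0,2,0,56,0],[0,0,0,2,0,56,0]]'
python3 - <<'E'
from h import *
import cv2
cv2.imwrite("pics/e_wrist.png",r.camera("wrist"))
for l in ["cap_tab"]: print(l,r.spot_point("wrist",l)[:2])
E
```

```text
time_s: 6.4
ee_pos: [0.515, -0.0154, 0.1514]
tool_rot: [0.0, 0.793, -0.609, -0.001]
wrist_force: [-1.0, -0.3, -1.0]
finger_gap: 0.0002
cap_tab []
```

View pics/e_wrist.png

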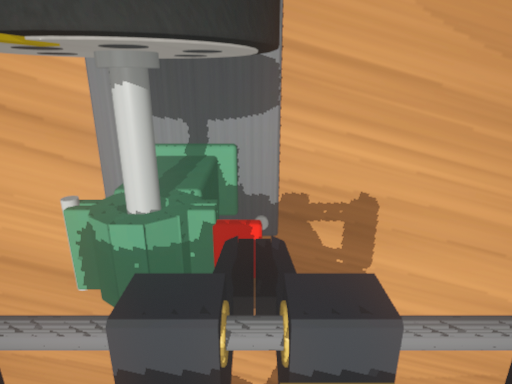

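The tab is under the fingertips at (237,228), nearly shut. I press on in small steps until the stop pushes back.

```bash
python3 -m jog '[[0,0,0,0,0,1.5,0],[0,0,0,0,0,3,0],[0,0,0,0,0,3,0],[0,0,0,0,0,3,0]]'
```

```text
time_s: 6.9
ee_pos: [0.5162, -0.0158, 0.1503]
tool_rot: [-0.0, 0.793, -0.609, 0.0]
wrist_force: [-1.7, 1.2, 5.2]
finger_gap: 0.0001
```

```bash
python3 -m jog '[[0,0,0,0,0,1.5,0],[0,0,0,0,0,3,0],[0,0,0,0,0,3,0],[0,0,0,0,0,3,0]]'
```

```text
time_s: 7.3
ee_pos: [0.5165, -0.0157, 0.1499]
tool_rot: [-0.0, 0.794, -0.609, 0.001]
wrist_force: [-10.3, 2.2, 25.4]
finger_gap: 0.0004
```

25 N at tip height 0.139 is the hard stop, so the cap is shut. I lift off, look, and turn the jaws along the axle.

```bash
python3 -m jog '[[0,0,0,0,0,-50,0],[0,0,0,0,0,-100,0],[0,0,-0.15,-30,-60,-130,50],[0,0,-0.3,-58,-105,-130,50],[0,0,-0.45,-58,-105,-130,50]]'
python3 - <<'E'
from h import *
import cv2
cv2.imwrite("pics/f_side.png",r.camera("side")[100:300,150:400].repeat(3,0).repeat(3,1)[:600,:750])
for l in ["cap_tab","bearing","wheel_centre"]: print(l,r.spot_point("side",l)[:3])
cv2.imwrite("pics/f_wrist.png",r.camera("wrist"))
print(r.spot_point("wrist","cap_tab")[:3])
p,Rt,s=pose();print(p,s['joints'],np.degrees(np.arctan2(*Rt.as_matrix()[1::-1,0])))
print(delta([.605,.0645,.27],down(np.radians(15.4))))
E
```

```text
time_s: 7.8
ee_pos: [0.6047, 0.0694, 0.2785]
tool_rot: [-0.001, 0.911, -0.413, 0.002]
wrist_force: [0.1, -0.8, 0.2]
finger_gap: 0.0224
cap_tab [{'xyz': [0.5137, -0.0066, 0.139], 'score': 0.76}, {'xyz': [0.4027, 0.3839, 0.0013], 'score': 0.72}, {'xyz': [0.1299, 0.2873, 0.1411], 'score': 0.65}]
bearing [{'xyz': [0.1322, 0.3363, 0.1271], 'score': 0.88}, {'xyz': [0.5015, 0.0375, 0.1303], 'score': 0.8}, {'xyz': [0.4057, 0.3821, 0.0006], 'score': 0.72}]
wheel_centre [{'xyz': [0.6046, 0.0638, 0.1282], 'score': 0.7}, {'xyz': [0.6285, -0.4177, 0.0008], 'score': 0.3}]
[{'xyz': [0.5106, -0.0102, 0.138], 'score': 0.59}, {'xyz': [0.604, 0.0771, 0.1959], 'score': 0.25}]
[0.60147697 0.06671478 0.27595619] [-8.52788600e-02  2.27717276e-01  1.49798651e+00 -3.25114530e-04
  1.41743452e+00  7.76130229e-01] -49.35227840382216
(array([ 7.0000e-04,  1.5000e-03, -1.1301e+00]), array([ 4. , -1.2,  6. ]))
```

View pics/f_side.png

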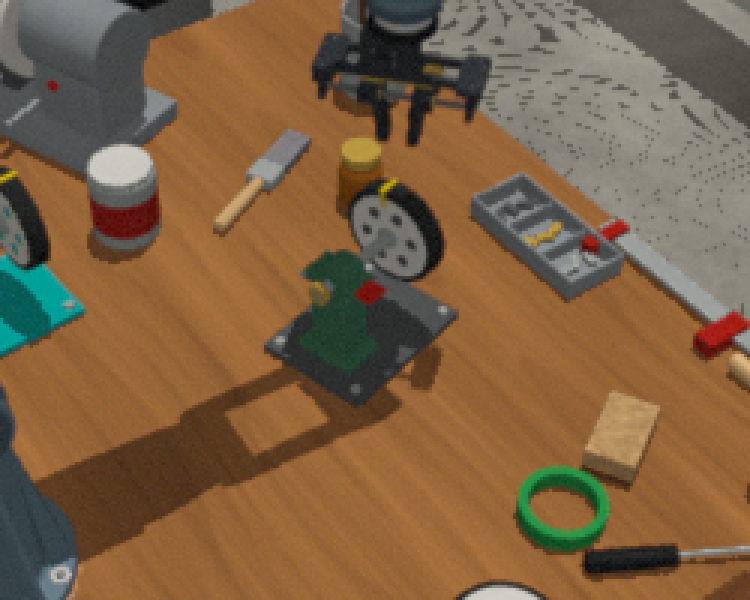

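View pics/f_wrist.png

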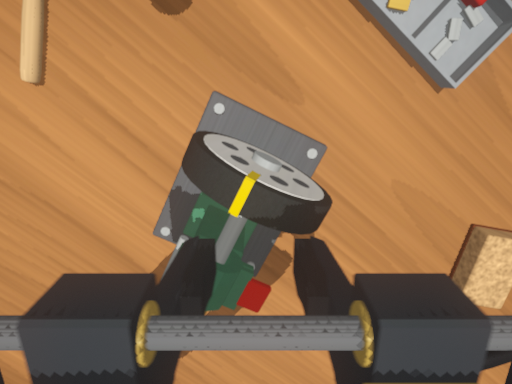

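The cap's tab now reads z = 0.139 at its shut place, and the side view shows the red tab lying level at (370,292). Next I line the jaws up with the axle above the wheel.

```bash
python3 -m jog '[[0,0,-0.14,2,-1,0,60],[0,0,-0.28,2,-1,0,60],[0,0,-0.42,2,-1,0,60],[0,0,-0.56,2,-1,0,60],[0,0,-0.7,2,-1,0,60],[0,0,-0.84,2,-1,0,60],[0,0,-0.98,2,-1,0,60],[0,0,-1.13,2,-1,0,60],[0,0,-1.13,2,-1,0,60],[0,0,-1.13,2,-1,0,60]]'
python3 - <<'E'
from h import *
import cv2
p,Rt,s=pose();print(p,s['joints'],np.degrees(np.arctan2(*Rt.as_matrix()[1::-1,0])),s['wrist_force'],s['torque'])
print(delta([.604,.0645,.175],down(np.radians(15.3))))
cv2.imwrite("pics/g_wrist.png",r.camera("wrist"))
for l in ["bearing","wheel_centre","wheel_mark"]: print(r.spot_point("wrist",l)[:3])
E
```

```text
time_s: 9.1
ee_pos: [0.604, 0.0657, 0.2767]
tool_rot: [0.0, 0.991, 0.132, -0.0]
wrist_force: [0.3, 0.2, -0.6]
finger_gap: 0.0528
[0.60396609 0.06573774 0.27666414] [-8.66723362e-02  2.31536869e-01  1.49196780e+00 -9.22116368e-05
  1.41826644e+00 -3.51818421e-01] 15.192554673677813 [ 0.29403854  0.20043367 -0.55682043] [-0.00445488 -0.11005032 -0.02678618]
(array([ 0.    ,  0.0002, -0.0019]), array([ -0.3,   1.2, 101.7]))
[{'xyz': [0.4977, 0.0367, 0.129], 'score': 0.93}]
[]
[{'xyz': [0.6021, 0.077, 0.1935], 'score': 0.64}, {'xyz': [0.5006, 0.0371, 0.1334], 'score': 0.53}]
```

View pics/g_wrist.png

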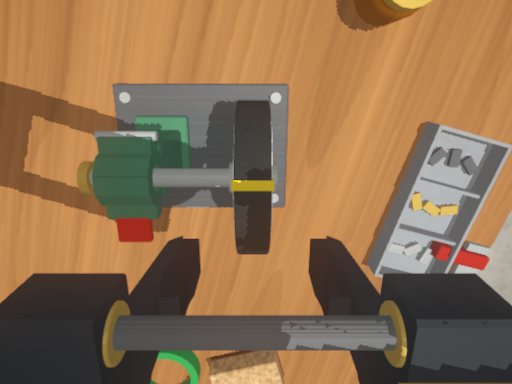

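The wheel tread (columns 235–272) lies centred between the open fingertips (195 and 313). I descend and grip.

```bash
python3 -m jog '[[0,0,0,0,1,50,60],[0,0,0,0,1,85,60],[0,0,0,0,1,101,60],[0,0,0,0,1,101,60],[0,0,0,0,1,101,60]]'
python3 -m jog '[[0,0,0,0,0,0,20],[0,0,0,0,0,0,20],[0,0,0,0,0,0,20],[0,0,0,0,0,0,20],[0,0,0,0,0,0,20],[0,0,0,0,0,0,20]]' 45
cat > log.py <<'E'
from h import *
import sys
C=np.array([.604,.0645,.130]); yaw=np.radians(15.3); ex=np.array([np.cos(yaw),np.sin(yaw),0]); ey=np.array([-np.sin(yaw),np.cos(yaw),0])
p,Rt,s=pose(); F=np.array(s['wrist_force']);T=np.array(s['torque'])
m=Rt.as_matrix(); z=-m[:,2]
phi=np.arctan2(-z@ey,z[2]); d=p-C; 
a=np.arctan2(-d@ey,d[2]); rad=np.hypot(d@ey,d[2])
rr=z; tt=np.cross(ex,rr)
M=T@ex+np.cross(d,F)@ex
rec=dict(t=s['time_s'],phi=phi,a=a,rad=rad,Fx=F@ex,Fr=F@rr,Ft=F@tt,Tx=T@ex,M=M,Tt=T@tt,gap=s['finger_gap'],F=F.tolist(),T=T.tolist(),p=p.tolist(),q=list(map(float,s['joints'])),seg=sys.argv[1] if len(sys.argv)>1 else '')
open('log.jsonl','a').write(json.dumps({k:(float(v) if isinstance(v,np.floating) else v) for k,v in rec.items()})+'\n')
print('t%.2f phi%.1f a%.1f rad%.1f Fx%.1f Fr%.1f Ft%.1f Tx%.3f M%.3f gap%.4f dx%.1f'%(s['time_s'],np.degrees(phi),np.degrees(a),rad*1e3,F@ex,F@rr,F@tt,T@ex,M,s['finger_gap'],d@ex*1e3))
E
python3 log.py grip
```

```text
time_s: 9.8
ee_pos: [0.6056, 0.0655, 0.1771]
tool_rot: [0.0, 0.991, 0.135, 0.001]
wrist_force: [-0.2, 0.3, -0.4]
finger_gap: 0.0533
time_s: 10.4
ee_pos: [0.603, 0.0649, 0.1768]
tool_rot: [0.0, 0.991, 0.135, -0.002]
wrist_force: [-10.0, -2.9, 8.4]
finger_gap: 0.0258
t10.40 phi-0.0 a-0.8 rad46.8 Fx-10.4 Fr8.4 Ft0.1 Tx-0.122 M-0.111 gap0.0258 dx-0.9
```

```bash
J='python3 -m jog'
q(){ tail -1 log.jsonl >/dev/null; }
python3 -m jog '[[0.05,0,0,-0.7,2.35,0.06,20],[0.1,0,0,-1,4.69,0.23,20]]' >/dev/null; python3 log.py A
python3 -m jog '[[0.05,0,0,0,2.35,0.06,20],[0.1,0,0,0,4.69,0.23,20]]' >/dev/null; python3 log.py A
python3 -m jog '[[0.05,0,0,0,2.35,0.06,20],[0.1,0,0,0,4.69,0.23,20]]' >/dev/null; python3 log.py A
python3 -m jog '[[0.05,0,0,0,2.35,0.06,20],[0.1,0,0,0,4.69,0.23,20]]' >/dev/null; python3 log.py A
```

```text
t10.60 phi5.9 a3.4 rad46.7 Fx-6.8 Fr3.9 Ft-4.0 Tx0.172 M-0.007 gap0.0258 dx-0.9
t10.80 phi11.7 a9.4 rad46.7 Fx-7.5 Fr4.6 Ft-5.2 Tx0.319 M0.085 gap0.0253 dx-0.9
t11.00 phi17.4 a15.1 rad46.6 Fx-7.9 Fr4.9 Ft-5.2 Tx0.393 M0.161 gap0.0254 dx-1.0
t11.20 phi23.1 a20.9 rad46.6 Fx-8.3 Fr5.4 Ft-6.2 Tx0.531 M0.252 gap0.0257 dx-1.0
```

Run:
```python
import json
for l in open('log.jsonl'):
    d=json.loads(l); print(round(d['phi'],3),[round(d[k],3) for k in('Fx','Fr','Ft','Tx','Tt')],[round(x,3) for x in d['T']])
```

```text
-0.0 [-10.418, 8.4, 0.128, -0.122, -1.725] [-0.572, 1.631, -0.124]
0.103 [-6.776, 3.888, -4.0, 0.172, -0.94] [-0.086, 0.965, -0.09]
0.204 [-7.521, 4.644, -5.192, 0.319, -1.042] [0.03, 1.098, 0.061]
0.304 [-7.93, 4.872, -5.185, 0.393, -1.02] [0.112, 1.08, 0.184]
0.404 [-8.325, 5.432, -6.191, 0.531, -0.948] [0.276, 1.003, 0.319]
```

```bash
python3 -m jog '[[0.05,0,0,0,2.35,0.06,20],[0.1,0,0,0,4.69,0.23,20]]' >/dev/null; python3 log.py A
python3 -m jog '[[0.05,0,0,0,2.35,0.06,20],[0.1,0,0,0,4.69,0.23,20]]' >/dev/null; python3 log.py A
python3 -m jog '[[0.05,0,0,0,2.35,0.06,20],[0.1,0,0,0,4.69,0.23,20]]' >/dev/null; python3 log.py A
python3 -m jog '[[0.05,0,0,0,2.35,0.06,20],[0.1,0,0,0,4.69,0.23,20]]' >/dev/null; python3 log.py A
python3 -m jog '[[0.05,0,0,0,2.35,0.06,20],[0.1,0,0,0,4.69,0.23,20]]' >/dev/null; python3 log.py A
python3 -m jog '[[0.05,0,0,0,2.35,0.06,20],[0.1,0,0,0,4.69,0.23,20]]' >/dev/null; python3 log.py A
```

```text
t11.40 phi28.9 a26.8 rad46.6 Fx-8.5 Fr5.7 Ft-7.1 Tx0.548 M0.230 gap0.0258 dx-1.0
t11.60 phi34.6 a32.6 rad46.5 Fx-8.5 Fr2.9 Ft-7.1 Tx0.646 M0.322 gap0.0257 dx-1.0
t11.80 phi40.4 a38.4 rad46.5 Fx-9.5 Fr3.1 Ft-6.9 Tx0.710 M0.394 gap0.0255 dx-1.0
t12.00 phi46.1 a44.3 rad46.5 Fx-9.2 Fr3.3 Ft-7.1 Tx0.723 M0.397 gap0.0256 dx-1.0
t12.20 phi51.8 a50.1 rad46.4 Fx-9.5 Fr2.1 Ft-7.9 Tx0.860 M0.497 gap0.0257 dx-1.1
t12.40 phi57.6 a55.9 rad46.4 Fx-9.4 Fr1.2 Ft-8.3 Tx0.843 M0.461 gap0.0260 dx-1.0
```

```bash
python3 -m jog '[[0.05,0,0,0,2.35,0.06,20],[0.1,0,0,0,4.69,0.23,20]]' >/dev/null; python3 log.py A
python3 -m jog '[[0.05,0,0,0,2.35,0.06,20],[0.1,0,0,0,4.69,0.23,20]]' >/dev/null; python3 log.py A
python3 -m jog '[[-0.05,0,0,0,-2.35,0.06,20],[-0.1,0,0,0,-4.69,0.23,20]]' >/dev/null; python3 log.py B0
python3 -m jog '[[-0.05,0,0,0,-2.35,0.06,20],[-0.1,0,0,0,-4.69,0.23,20]]' >/dev/null; python3 log.py B0
python3 -m jog '[[-0.05,0,0,0,-2.35,0.06,20],[-0.1,0,0,0,-4.69,0.23,20]]' >/dev/null; python3 log.py B
python3 -m jog '[[-0.05,0,0,0,-2.35,0.06,20],[-0.1,0,0,0,-4.69,0.23,20]]' >/dev/null; python3 log.py B
python3 -m jog '[[-0.05,0,0,0,-2.35,0.06,20],[-0.1,0,0,0,-4.69,0.23,20]]' >/dev/null; python3 log.py B
python3 -m jog '[[-0.05,0,0,0,-2.35,0.06,20],[-0.1,0,0,0,-4.69,0.23,20]]' >/dev/null; python3 log.py B
python3 -m jog '[[-0.05,0,0,0,-2.35,0.06,20],[-0.1,0,0,0,-4.69,0.23,20]]' >/dev/null; python3 log.py B
python3 -m jog '[[-0.05,0,0,0,-2.35,0.06,20],[-0.1,0,0,0,-4.69,0.23,20]]' >/dev/null; python3 log.py B
python3 -m jog '[[-0.05,0,0,0,-2.35,0.06,20],[-0.1,0,0,0,-4.69,0.23,20]]' >/dev/null; python3 log.py B
python3 -m jog '[[-0.05,0,0,0,-2.35,0.06,20],[-0.1,0,0,0,-4.69,0.23,20]]' >/dev/null; python3 log.py B
python3 -m jog '[[-0.05,0,0,0,-2.35,0.06,20],[-0.1,0,0,0,-4.69,0.23,20]]' >/dev/null; python3 log.py B
python3 -m jog '[[-0.05,0,0,0,-2.35,0.06,20],[-0.1,0,0,0,-4.69,0.23,20]]' >/dev/null; python3 log.py B
tail -1 log.jsonl | grep -o '"q".*'
```

```text
t12.60 phi63.3 a61.7 rad46.4 Fx-9.6 Fr0.6 Ft-9.0 Tx0.899 M0.485 gap0.0255 dx-1.1
t12.80 phi69.1 a67.6 rad46.4 Fx-9.2 Fr-0.9 Ft-8.4 Tx0.956 M0.564 gap0.0259 dx-1.1
t13.00 phi63.0 a65.3 rad46.1 Fx-4.9 Fr0.5 Ft2.1 Tx-0.516 M-0.420 gap0.0256 dx-1.1
t13.20 phi57.1 a59.2 rad46.1 Fx-6.1 Fr0.4 Ft3.3 Tx-0.782 M-0.631 gap0.0255 dx-1.1
t13.40 phi51.4 a53.4 rad46.2 Fx-6.4 Fr0.0 Ft3.6 Tx-0.792 M-0.626 gap0.0258 dx-1.1
t13.60 phi45.6 a47.5 rad46.2 Fx-5.4 Fr0.0 Ft3.5 Tx-0.873 M-0.711 gap0.0256 dx-1.1
t13.80 phi39.9 a41.7 rad46.2 Fx-4.9 Fr1.3 Ft3.6 Tx-0.886 M-0.722 gap0.0257 dx-1.1
t14.00 phi34.1 a35.9 rad46.3 Fx-4.8 Fr0.1 Ft3.0 Tx-0.897 M-0.759 gap0.0256 dx-1.0
t14.20 phi28.4 a30.1 rad46.3 Fx-4.6 Fr0.2 Ft4.3 Tx-0.900 M-0.703 gap0.0257 dx-1.0
t14.40 phi22.7 a24.3 rad46.3 Fx-5.3 Fr1.0 Ft4.6 Tx-0.932 M-0.722 gap0.0257 dx-1.0
t14.60 phi16.9 a18.5 rad46.3 Fx-5.0 Fr0.7 Ft4.4 Tx-1.013 M-0.810 gap0.0260 dx-1.0
t14.80 phi11.2 a12.6 rad46.4 Fx-4.9 Fr1.8 Ft5.1 Tx-0.966 M-0.732 gap0.0256 dx-1.0
t15.00 phi5.5 a6.9 rad46.4 Fx-4.6 Fr0.4 Ft4.7 Tx-1.099 M-0.880 gap0.0255 dx-1.0
t15.20 phi-0.3 a1.1 rad46.5 Fx-5.1 Fr0.7 Ft5.0 Tx-1.068 M-0.837 gap0.0257 dx-0.9
"q": [-0.08819427485038425, 0.3222546829014372, 1.5883828261308583, -0.0053106383726962345, 1.2308179990116301, -0.35627670089622143], "seg": "B"}
```

```bash
cat > fit.py <<'E'
import json,numpy as np
D=[json.loads(l) for l in open('log.jsonl')]
D=[d for d in D if d['seg'] in('A','B')][2:]
a=np.array([d['a'] for d in D]);sg=np.array([1 if d['seg']=='A' else -1 for d in D])
Tx,Ft,Fr,rad,phi=[np.array([d[k] for d in D]) for k in('Tx','Ft','Fr','rad','phi')]
# Tx + (rad+h)Ft + lat*Fr = -.33 sg + C cos a + S sin a + b
y=Tx+rad*Ft+.33*sg
for name,cols in (('h',[-Ft]),('h,b',[-Ft,np.ones_like(a)]),('h,b,Fr',[-Ft,np.ones_like(a),-Fr])):
    A=np.c_[tuple([np.cos(a),np.sin(a)]+cols)]
    x,res,_,_=np.linalg.lstsq(A,y,rcond=None); e=y-A@x
    cov=np.linalg.inv(A.T@A)*e.var()
    print(name,np.round(x,3),'sd',np.round(np.sqrt(np.diag(cov)),3),'rms',e.std().round(3),'amp',np.hypot(*x[:2]).round(3),'ang',np.degrees(np.arctan2(x[1],x[0])).round(1))
E
python3 fit.py
```

```text
h [-0.316 -0.344  0.156] sd [0.041 0.061 0.004] rms 0.083 amp 0.467 ang -132.5
h,b [-0.007 -0.135  0.156 -0.356] sd [0.298 0.209 0.004 0.34 ] rms 0.081 amp 0.135 ang -92.8
h,b,Fr [-0.294 -0.226  0.151 -0.106 -0.019] sd [0.463 0.235 0.008 0.457 0.024] rms 0.08 amp 0.371 ang -142.5
```

Run:
```python
import json
for l in list(open('log.jsonl'))[::4]:
    d=json.loads(l); print(round(d['phi'],2),[round(x,2) for x in d['q']])
```

```text
-0.0 [-0.09, 0.32, 1.59, -0.0, 1.24, -0.36]
0.4 [-0.29, 0.43, 1.51, 0.34, 1.44, -0.64]
0.8 [-0.43, 0.62, 1.39, 0.59, 1.69, -0.8]
1.21 [-0.51, 0.86, 1.27, 0.8, 1.95, -0.86]
0.8 [-0.43, 0.62, 1.4, 0.58, 1.69, -0.8]
0.4 [-0.29, 0.43, 1.51, 0.34, 1.43, -0.64]
-0.0 [-0.09, 0.32, 1.59, -0.01, 1.23, -0.36]
```

```bash
python3 -m jog '[[-0.06,0,0,0,-2.8,0.08,20]]' >/dev/null; python3 log.py C
python3 -m jog '[[-0.06,0,0,0,-2.8,0.08,20]]' >/dev/null; python3 log.py C
python3 -m jog '[[-0.06,0,0,0,-2.8,0.08,20]]' >/dev/null; python3 log.py C
python3 -m jog '[[-0.06,0,0,0,-2.8,0.08,20]]' >/dev/null; python3 log.py C
python3 -m jog '[[-0.06,0,0,0,-2.8,0.08,20]]' >/dev/null; python3 log.py C
python3 -m jog '[[-0.06,0,0,0,-2.8,0.08,20]]' >/dev/null; python3 log.py C
python3 -m jog '[[-0.06,0,0,0,-2.8,0.08,20]]' >/dev/null; python3 log.py C
python3 -m jog '[[-0.06,0,0,0,-2.8,0.08,20]]' >/dev/null; python3 log.py C
tail -1 log.jsonl | grep -o '"q".*'
python3 -m jog '[[-0.06,0,0,0,-2.8,0.08,20]]' >/dev/null; python3 log.py C
python3 -m jog '[[-0.06,0,0,0,-2.8,0.08,20]]' >/dev/null; python3 log.py C
python3 -m jog '[[-0.06,0,0,0,-2.8,0.08,20]]' >/dev/null; python3 log.py C
python3 -m jog '[[-0.06,0,0,0,-2.8,0.08,20]]' >/dev/null; python3 log.py C
python3 -m jog '[[-0.06,0,0,0,-2.8,0.08,20]]' >/dev/null; python3 log.py C
python3 -m jog '[[-0.06,0,0,0,-2.8,0.08,20]]' >/dev/null; python3 log.py C
tail -1 log.jsonl | grep -o '"q".*'
```

```text
t15.30 phi-3.7 a-2.3 rad46.5 Fx-4.0 Fr-0.2 Ft5.4 Tx-1.046 M-0.796 gap0.0254 dx-0.9
t15.40 phi-7.2 a-5.8 rad46.5 Fx-4.2 Fr-2.0 Ft5.2 Tx-1.082 M-0.838 gap0.0255 dx-0.9
t15.50 phi-10.6 a-9.3 rad46.5 Fx-3.9 Fr-0.5 Ft5.9 Tx-1.084 M-0.810 gap0.0259 dx-0.9
t15.60 phi-14.0 a-12.7 rad46.6 Fx-3.8 Fr-1.0 Ft5.9 Tx-1.050 M-0.772 gap0.0256 dx-0.9
t15.70 phi-17.5 a-16.1 rad46.6 Fx-4.7 Fr-2.1 Ft6.2 Tx-1.112 M-0.821 gap0.0256 dx-0.9
t15.80 phi-20.9 a-19.6 rad46.6 Fx-4.1 Fr-1.8 Ft6.9 Tx-1.051 M-0.728 gap0.0255 dx-0.9
t15.90 phi-24.4 a-23.0 rad46.6 Fx-3.7 Fr-1.0 Ft5.9 Tx-1.064 M-0.787 gap0.0251 dx-0.9
t16.00 phi-27.8 a-26.5 rad46.6 Fx-3.8 Fr-2.4 Ft5.4 Tx-0.989 M-0.732 gap0.0256 dx-0.9
"q": [0.17624448320427213, 0.36006011464893817, 1.6263935249261465, -0.5303432517729493, 1.1640278691272212, 0.12364981729865912], "seg": "C"}
t16.10 phi-31.2 a-29.9 rad46.7 Fx-3.5 Fr-2.9 Ft5.6 Tx-0.928 M-0.662 gap0.0256 dx-0.9
t16.20 phi-34.7 a-33.3 rad46.7 Fx-3.5 Fr-2.7 Ft6.0 Tx-0.931 M-0.646 gap0.0256 dx-0.8
t16.30 phi-38.1 a-36.7 rad46.7 Fx-3.4 Fr-3.1 Ft5.7 Tx-0.973 M-0.704 gap0.0254 dx-0.8
t16.40 phi-41.6 a-40.2 rad46.7 Fx-2.3 Fr-2.6 Ft5.9 Tx-0.958 M-0.677 gap0.0259 dx-0.8
t16.50 phi-45.0 a-43.6 rad46.7 Fx-3.5 Fr-4.4 Ft5.5 Tx-0.915 M-0.653 gap0.0258 dx-0.8
t16.60 phi-48.4 a-47.0 rad46.8 Fx-2.4 Fr-3.8 Ft5.9 Tx-0.901 M-0.620 gap0.0257 dx-0.8
"q": [0.33998919027688157, 0.5009448063522978, 1.6065359590502961, -0.8954575389013096, 1.2738786783195108, 0.4590986692147218], "seg": "C"}
```

```bash
python3 -m jog '[[0,0,0,0,0,0,55],[0,0,0,0,0,0,55],[0,0,0,0,0,0,55]]' ; python3 log.py open
python3 -m jog '[[0.14,0,0,0,6.49,0.45,55],[0.28,0,0,0,12.85,1.81,55],[0.42,0,0,0,18.96,4.02,55]]' >/dev/null; python3 log.py F
python3 -m jog '[[0.14,0,0,0,6.49,0.45,55],[0.28,0,0,0,12.85,1.81,55],[0.42,0,0,0,18.96,4.02,55]]' >/dev/null; python3 log.py F
python3 -m jog '[[0.14,0,0,0,6.49,0.45,55],[0.28,0,0,0,12.85,1.81,55],[0.42,0,0,0,18.96,4.02,55]]' >/dev/null; python3 log.py F
python3 -m jog '[[0.14,0,0,0,6.49,0.45,55],[0.28,0,0,0,12.85,1.81,55],[0.42,0,0,0,18.96,4.02,55]]' >/dev/null; python3 log.py F
python3 -m jog '[[0.14,0,0,0,6.49,0.45,55],[0.28,0,0,0,12.85,1.81,55],[0.42,0,0,0,18.96,4.02,55]]' >/dev/null; python3 log.py F
python3 - <<'E'
from h import *
import cv2,json
cv2.imwrite("pics/h_side.png",r.camera("side")[100:300,150:400].repeat(3,0).repeat(3,1)[:600,:750])
print(r.spot_point("side","wheel_mark")[:3]); print(r.spot_point("top","wheel_mark")[:3])
s=r.observe();print(s['time_s'],s['wrist_force'],s['torque'],s['joints'])
E
python3 log.py F
```

```text
time_s: 16.9
ee_pos: [0.5949, 0.0989, 0.161]
tool_rot: [0.403, 0.905, 0.123, 0.056]
wrist_force: [-0.3, 0.1, 0.4]
finger_gap: 0.0473
t16.90 phi-48.0 a-49.0 rad47.2 Fx-0.3 Fr0.4 Ft0.1 Tx0.345 M0.351 gap0.0473 dx0.3
t17.20 phi-23.7 a-25.0 rad48.1 Fx-0.1 Fr0.1 Ft-0.4 Tx0.110 M0.090 gap0.0484 dx1.0
t17.50 phi0.3 a-0.3 rad48.6 Fx0.2 Fr-0.0 Ft-0.1 Tx-0.070 M-0.074 gap0.0483 dx1.3
t17.80 phi24.3 a23.8 rad48.5 Fx0.5 Fr-1.2 Ft0.5 Tx-0.248 M-0.223 gap0.0486 dx1.2
t18.10 phi48.3 a48.0 rad48.1 Fx0.3 Fr-0.2 Ft-0.0 Tx-0.420 M-0.421 gap0.0485 dx0.9
t18.40 phi72.4 a72.2 rad47.9 Fx-0.7 Fr-0.6 Ft0.2 Tx-0.467 M-0.457 gap0.0483 dx0.7
[{'xyz': [0.5873, 0.1182, 0.1614], 'score': 0.68}, {'xyz': [0.4896, 0.0676, 0.1326], 'score': 0.56}]
[{'xyz': [0.6017, 0.0778, 0.1888], 'score': 0.65}, {'xyz': [0.2363, 0.3432, 0.1976], 'score': 0.63}]
18.55 [-0.01510718 -0.42700804  1.03507772] [-0.40883279 -0.17634238 -0.0152279 ] [-0.51277221  0.90068922  1.25103812  0.82573972  1.9765409  -0.86530368]
t18.55 phi72.3 a76.7 rad45.0 Fx-0.1 Fr0.7 Ft-0.9 Tx-0.441 M-0.482 gap0.0487 dx-1.0
```

View pics/h_side.png

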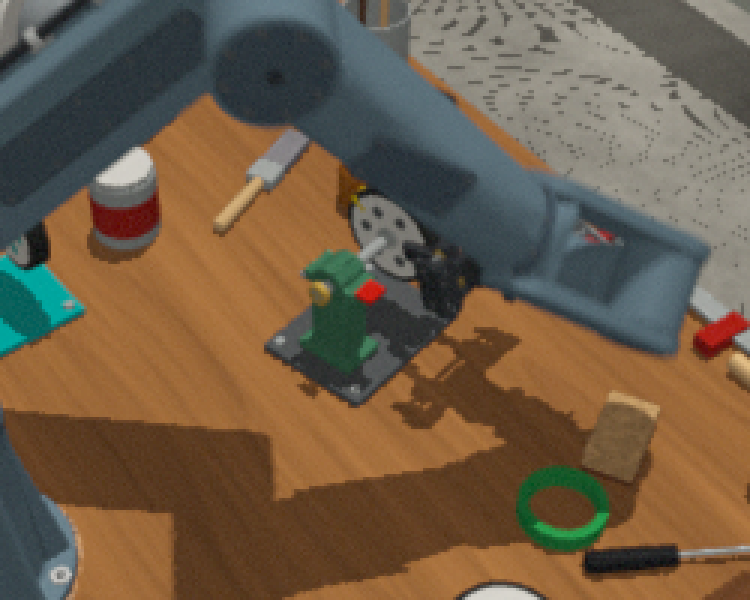

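```bash
cat > fit.py <<'E'
import json,numpy as np
D=[json.loads(l) for l in open('log.jsonl')]
F=[d for d in D if d['seg']in('open','F') ]
ph=np.array([d['phi'] for d in F]);t=np.array([d['Tx'] for d in F])
A=np.c_[np.ones_like(ph),np.sin(ph),np.cos(ph)]; fb,*_=np.linalg.lstsq(A,t,rcond=None); print('free',fb,(t-A@fb).round(3))
free=lambda p: fb[0]+fb[1]*np.sin(p)+fb[2]*np.cos(p)
OFF={'A':0.8,'B':0.8,'C':0.8,'D':None,'E':None}
import sys
for k in sys.argv[1:]:
    n,v=k.split('='); OFF[n]=float(v)
SG={'A':1,'B':-1,'C':-1,'D':-1,'E':-1}
D=[d for d in D if OFF.get(d['seg']) is not None and not(d['seg']=='A' and d['a']<.1)]
th=np.array([d['a']+np.radians(OFF[d['seg']]) for d in D]) # wheel angle rel. to initial
sg=np.array([SG[d['seg']] for d in D])
Tx,Ft,Fr,rad,phi=[np.array([d[k] for d in D]) for k in('Tx','Ft','Fr','rad','phi')]
y=Tx-free(phi)+rad*Ft
# y = -h Ft - drag*sg + C cos + S sin
one=np.ones_like(th)
for name,yy,cols in (('h',y+.33*sg,[-Ft]),('h,drag',y,[-Ft,-sg]),('h,b',y+.33*sg,[-Ft,one]),('h,Fr',y+.33*sg,[-Ft,-Fr]),('h,drag,b,Fr',y,[-Ft,-sg,one,-Fr])):
    A=np.c_[tuple([np.cos(th),np.sin(th)]+cols)]
    x,*_=np.linalg.lstsq(A,yy,rcond=None); e=yy-A@x
    cov=np.linalg.inv(A.T@A)*e.var()
    # gravity torque on wheel about +x for plug at wheel angle b+th (0=up): +mgr sin(th+b) (falls further); external on tool = wheel pushes tool: +mgr sin
    # C=mgr sin b, S=mgr cos b
    print(name,np.round(x,3),'sd',np.round(np.sqrt(np.diag(cov)),3),'rms',e.std().round(3),'amp',np.hypot(*x[:2]).round(3),'b',np.degrees(np.arctan2(x[0],x[1])).round(1))
E
python3 fit.py
```

```text
free [ 0.05362361 -0.4937557  -0.12950601] [ 0.011 -0.024  0.008  0.02  -0.019 -0.011  0.015]
h [-0.267  0.171  0.156] sd [0.021 0.038 0.004] rms 0.085 amp 0.317 b -57.3
h,drag [-0.222  0.399  0.049 -0.259] sd [0.014 0.039 0.015 0.081] rms 0.054 amp 0.457 b -29.2
h,b [-0.045  0.2    0.157 -0.192] sd [0.098 0.037 0.003 0.083] rms 0.079 amp 0.205 b -12.6
h,Fr [-0.281  0.146  0.151 -0.019] sd [0.02  0.037 0.004 0.008] rms 0.079 amp 0.316 b -62.6
h,drag,b,Fr [-0.397  0.512 -0.007 -0.579  0.179  0.012] sd [0.114 0.051 0.019 0.106 0.096 0.009] rms 0.045 amp 0.647 b -37.8
```

```bash
python3 -m jog '[[0,0,0,0.5,-3.5,-1,55],[0,0,0,0.5,-3.5,-1,55],[0,0,0,0.5,-3.5,-1,55]]' ; python3 log.py F; python3 -c "
from h import *
s=r.observe();print(s['effort'])"
```

```text
time_s: 18.85
ee_pos: [0.617, 0.0232, 0.1502]
tool_rot: [-0.582, 0.802, 0.111, -0.078]
wrist_force: [-0.0, -0.4, 0.3]
finger_gap: 0.0483
t18.85 phi71.9 a65.0 rad47.7 Fx-0.1 Fr0.4 Ft-0.2 Tx-0.461 M-0.467 gap0.0483 dx1.6
[-2.04322580e-01 -6.34315038e+01 -2.43963110e+01  2.53911562e+00
  3.20583276e+00  2.09893507e-02]
```

```bash
python3 -m jog '[[0,0,0,0,0,0,55],[0,0,0,0,0,0,55]]' >/dev/null; python3 log.py F
```

```text
t19.05 phi72.1 a67.0 rad46.8 Fx0.6 Fr0.3 Ft-0.4 Tx-0.431 M-0.449 gap0.0484 dx0.9
```

```bash
python3 -m jog '[[0,0,0,0,2.5,0,55],[0,0,0,0,2.5,0,55]]' >/dev/null; python3 log.py F
python3 -m jog '[[0,0,0,0,0,0,55],[0,0,0,0,0,0,55]]' >/dev/null; python3 log.py F
```

```text
t19.25 phi72.2 a71.7 rad46.2 Fx0.0 Fr-0.7 Ft-0.5 Tx-0.445 M-0.467 gap0.0486 dx0.5
t19.45 phi72.2 a71.6 rad46.4 Fx0.6 Fr0.2 Ft0.6 Tx-0.378 M-0.349 gap0.0482 dx0.5
```

```bash
python3 -m jog '[[0,0,0,0,0,0,20],[0,0,0,0,0,0,20],[0,0,0,0,0,0,20],[0,0,0,0,0,0,20],[0,0,0,0,0,0,20]]' 50 >/dev/null; python3 log.py gripD
python3 -m jog '[[-0.06,0,0,0,-2.8,0.08,20],[-0.12,0,0,0,-5.57,0.33,20]]' >/dev/null; python3 log.py D0
python3 -m jog '[[-0.06,0,0,0,-2.8,0.08,20]]' >/dev/null; python3 log.py D0
python3 -m jog '[[-0.06,0,0,0,-2.8,0.08,20]]' >/dev/null; python3 log.py D
python3 -m jog '[[-0.06,0,0,0,-2.8,0.08,20]]' >/dev/null; python3 log.py D
python3 -m jog '[[-0.06,0,0,0,-2.8,0.08,20]]' >/dev/null; python3 log.py D
python3 -m jog '[[-0.06,0,0,0,-2.8,0.08,20]]' >/dev/null; python3 log.py D
python3 -m jog '[[-0.06,0,0,0,-2.8,0.08,20]]' >/dev/null; python3 log.py D
python3 -m jog '[[-0.02,0,0,0,-2.8,0.08,20]]' >/dev/null; python3 log.py D
python3 -m jog '[[-0.06,0,0,0,-2.8,0.08,20]]' >/dev/null; python3 log.py D
python3 -m jog '[[-0.06,0,0,0,-2.8,0.08,20]]' >/dev/null; python3 log.py D
python3 -m jog '[[-0.06,0,0,0,-2.8,0.08,20]]' >/dev/null; python3 log.py D
python3 -m jog '[[-0.10,0,0,0,-2.8,0.08,20]]' >/dev/null; python3 log.py D
python3 -m jog '[[-0.06,0,0,0,-2.8,0.08,20]]' >/dev/null; python3 log.py D
python3 -m jog '[[-0.06,0,0,0,-2.8,0.08,20]]' >/dev/null; python3 log.py D
```

```text
t19.95 phi72.3 a71.4 rad46.4 Fx-7.7 Fr0.8 Ft-1.5 Tx-0.315 M-0.384 gap0.0258 dx-1.1
t20.15 phi65.4 a64.8 rad46.4 Fx-7.3 Fr-0.5 Ft-1.6 Tx-0.131 M-0.206 gap0.0255 dx-1.1
t20.25 phi61.9 a61.2 rad46.4 Fx-6.9 Fr-1.4 Ft-0.5 Tx-0.229 M-0.253 gap0.0254 dx-1.1
t20.35 phi58.4 a57.7 rad46.4 Fx-6.3 Fr-0.4 Ft-0.5 Tx-0.276 M-0.300 gap0.0256 dx-1.1
t20.45 phi54.9 a54.3 rad46.4 Fx-5.7 Fr-1.7 Ft-0.8 Tx-0.213 M-0.251 gap0.0257 dx-1.1
t20.55 phi51.5 a50.8 rad46.5 Fx-5.4 Fr-1.1 Ft0.0 Tx-0.257 M-0.257 gap0.0256 dx-1.1
t20.65 phi48.1 a47.4 rad46.5 Fx-5.3 Fr-1.5 Ft-0.1 Tx-0.272 M-0.276 gap0.0257 dx-1.1
t20.75 phi44.6 a43.9 rad46.5 Fx-4.8 Fr-1.7 Ft0.9 Tx-0.274 M-0.234 gap0.0256 dx-1.1
t20.85 phi43.2 a41.6 rad46.5 Fx-5.3 Fr-0.9 Ft10.2 Tx-2.205 M-1.731 gap0.0255 dx-1.0
t20.95 phi40.0 a38.9 rad46.5 Fx-3.9 Fr-2.6 Ft4.7 Tx-1.036 M-0.821 gap0.0259 dx-1.1
t21.05 phi36.5 a35.4 rad46.6 Fx-3.6 Fr-3.3 Ft4.6 Tx-1.173 M-0.964 gap0.0252 dx-1.0
t21.15 phi33.0 a31.9 rad46.6 Fx-3.3 Fr-4.4 Ft4.7 Tx-1.179 M-0.965 gap0.0257 dx-1.0
t21.25 phi27.5 a27.3 rad46.6 Fx-2.8 Fr-7.2 Ft-4.2 Tx0.647 M0.450 gap0.0255 dx-1.0
t21.35 phi23.9 a23.2 rad46.6 Fx-3.4 Fr-4.5 Ft2.8 Tx-0.407 M-0.281 gap0.0257 dx-1.0
t21.45 phi20.5 a19.9 rad46.7 Fx-2.4 Fr-4.5 Ft1.9 Tx-0.322 M-0.233 gap0.0256 dx-1.0
```

```bash
python3 -m jog '[[-0.06,0,0,0,-2.8,0.08,20]]' >/dev/null; python3 log.py D
python3 -m jog '[[-0.06,0,0,0,-2.8,0.08,20]]' >/dev/null; python3 log.py D
python3 -m jog '[[-0.06,0,0,0,-2.8,0.08,20]]' >/dev/null; python3 log.py D
python3 -m jog '[[-0.06,0,0,0,-2.8,0.08,20]]' >/dev/null; python3 log.py D
python3 -m jog '[[-0.06,0,0,0,-2.8,0.08,20]]' >/dev/null; python3 log.py D
python3 -m jog '[[-0.06,0,0,0,-2.8,0.08,20]]' >/dev/null; python3 log.py D
python3 -m jog '[[-0.06,0,0,0,-2.8,0.08,20]]' >/dev/null; python3 log.py D
python3 -m jog '[[-0.06,0,0,0,-2.8,0.08,20]]' >/dev/null; python3 log.py D
python3 -m jog '[[-0.06,0,0,0,-2.8,0.08,20]]' >/dev/null; python3 log.py D
python3 -m jog '[[-0.06,0,0,0,-2.8,0.08,20]]' >/dev/null; python3 log.py D
python3 -m jog '[[-0.06,0,0,0,-2.8,0.08,20]]' >/dev/null; python3 log.py D
python3 -m jog '[[-0.06,0,0,0,-2.8,0.08,20]]' >/dev/null; python3 log.py D
python3 -m jog '[[-0.06,0,0,0,-2.8,0.08,20]]' >/dev/null; python3 log.py D
python3 -m jog '[[-0.06,0,0,0,-2.8,0.08,20]]' >/dev/null; python3 log.py D
python3 -m jog '[[-0.06,0,0,0,-2.8,0.08,20]]' >/dev/null; python3 log.py D
python3 -m jog '[[-0.06,0,0,0,-2.8,0.08,20]]' >/dev/null; python3 log.py D
python3 -m jog '[[-0.06,0,0,0,-2.8,0.08,20]]' >/dev/null; python3 log.py D
python3 -m jog '[[-0.06,0,0,0,-2.8,0.08,20]]' >/dev/null; python3 log.py D
python3 -m jog '[[-0.06,0,0,0,-2.8,0.08,20]]' >/dev/null; python3 log.py D
tail -1 log.jsonl | grep -o '"q".*'
python3 fit.py D=-118.4
```

```text
t21.55 phi17.1 a16.5 rad46.7 Fx-3.0 Fr-4.5 Ft2.0 Tx-0.228 M-0.137 gap0.0258 dx-1.0
t21.65 phi13.7 a13.1 rad46.7 Fx-2.8 Fr-4.8 Ft1.7 Tx-0.195 M-0.118 gap0.0252 dx-1.0
t21.75 phi10.2 a9.7 rad46.7 Fx-1.5 Fr-5.0 Ft2.2 Tx-0.081 M0.021 gap0.0255 dx-1.0
t21.85 phi6.8 a6.3 rad46.7 Fx-1.2 Fr-3.9 Ft1.2 Tx-0.040 M0.014 gap0.0254 dx-1.0
t21.95 phi3.4 a2.8 rad46.8 Fx-0.3 Fr-5.1 Ft2.0 Tx-0.024 M0.065 gap0.0252 dx-1.0
t22.05 phi-0.1 a-0.5 rad46.8 Fx-1.4 Fr-4.0 Ft1.2 Tx0.053 M0.108 gap0.0256 dx-1.0
t22.15 phi-3.5 a-3.9 rad46.8 Fx-1.4 Fr-4.4 Ft0.8 Tx0.066 M0.103 gap0.0255 dx-1.0
t22.25 phi-7.0 a-7.3 rad46.8 Fx-0.7 Fr-5.1 Ft0.5 Tx0.095 M0.118 gap0.0256 dx-0.9
t22.35 phi-10.4 a-10.7 rad46.9 Fx-1.0 Fr-5.6 Ft1.2 Tx0.159 M0.213 gap0.0254 dx-0.9
t22.45 phi-13.8 a-14.1 rad46.9 Fx-1.2 Fr-5.1 Ft1.0 Tx0.221 M0.267 gap0.0257 dx-0.9
t22.55 phi-17.3 a-17.4 rad46.9 Fx-0.4 Fr-5.3 Ft1.4 Tx0.285 M0.350 gap0.0255 dx-0.9
t22.65 phi-20.7 a-20.7 rad46.9 Fx-0.7 Fr-4.6 Ft1.2 Tx0.313 M0.369 gap0.0257 dx-0.9
t22.75 phi-24.2 a-24.1 rad46.9 Fx-2.1 Fr-5.4 Ft1.6 Tx0.371 M0.449 gap0.0257 dx-0.9
t22.85 phi-27.6 a-27.5 rad47.0 Fx-1
[... 505 characters left out ...]
5134, 1.612416392685149, -0.8367514112732531, 1.2472577672148484, 0.40566019650810375], "seg": "D"}
free [ 0.07590334 -0.49075287 -0.15517802] [ 0.008 -0.022  0.012  0.02  -0.027 -0.028 -0.002 -0.023  0.007 -0.006
  0.061]
h [-0.258  0.117  0.156] sd [0.018 0.021 0.003] rms 0.093 amp 0.283 b -65.6
h,drag [-0.256  0.102  0.154  0.308] sd [0.018 0.026 0.004 0.024] rms 0.092 amp 0.276 b -68.2
h,b [-0.262  0.121  0.156  0.005] sd [0.022 0.026 0.003 0.016] rms 0.093 amp 0.289 b -65.2
h,Fr [-0.271  0.085  0.155 -0.01 ] sd [0.019 0.028 0.003 0.006] rms 0.091 amp 0.284 b -72.5
h,drag,b,Fr [-0.33   0.085  0.145  0.279  0.065 -0.018] sd [0.031 0.027 0.006 0.042 0.027 0.008] rms 0.088 amp 0.341 b -75.6
```

```bash
python3 -m jog '[[0.06,0,0,0,2.8,0.08,20],[0.12,0,0,0,5.57,0.33,20]]' >/dev/null; python3 log.py E0
python3 -m jog '[[0.06,0,0,0,2.8,0.08,20]]' >/dev/null; python3 log.py E0
python3 -m jog '[[0.06,0,0,0,2.8,0.08,20]]' >/dev/null; python3 log.py E
python3 -m jog '[[0.06,0,0,0,2.8,0.08,20]]' >/dev/null; python3 log.py E
python3 -m jog '[[0.06,0,0,0,2.8,0.08,20]]' >/dev/null; python3 log.py E
python3 -m jog '[[0.06,0,0,0,2.8,0.08,20]]' >/dev/null; python3 log.py E
python3 -m jog '[[0.06,0,0,0,2.8,0.08,20]]' >/dev/null; python3 log.py E
python3 -m jog '[[0.06,0,0,0,2.8,0.08,20]]' >/dev/null; python3 log.py E
python3 -m jog '[[0.06,0,0,0,2.8,0.08,20]]' >/dev/null; python3 log.py E
python3 -m jog '[[0.06,0,0,0,2.8,0.08,20]]' >/dev/null; python3 log.py E
python3 -m jog '[[0.06,0,0,0,2.8,0.08,20]]' >/dev/null; python3 log.py E
python3 -m jog '[[0.06,0,0,0,2.8,0.08,20]]' >/dev/null; python3 log.py E
python3 -m jog '[[0.06,0,0,0,2.8,0.08,20]]' >/dev/null; python3 log.py E
python3 -m jog '[[0.06,0,0,0,2.8,0.08,20]]' >/dev/null; python3 log.py E
python3 -m jog '[[0.06,0,0,0,2.8,0.08,20]]' >/dev/null; python3 log.py E
python3 -m jog '[[0.06,0,0,0,2.8,0.08,20]]' >/dev/null; python3 log.py E
python3 -m jog '[[0.06,0,0,0,2.8,0.08,20]]' >/dev/null; python3 log.py E
python3 -m jog '[[0.06,0,0,0,2.8,0.08,20]]' >/dev/null; python3 log.py E
python3 -m jog '[[0.06,0,0,0,2.8,0.08,20]]' >/dev/null; python3 log.py E
python3 -m jog '[[0.06,0,0,0,2.8,0.08,20]]' >/dev/null; python3 log.py E
python3 -m jog '[[0.06,0,0,0,2.8,0.08,20]]' >/dev/null; python3 log.py E
python3 -m jog '[[0.06,0,0,0,2.8,0.08,20]]' >/dev/null; python3 log.py E
python3 -m jog '[[0.06,0,0,0,2.8,0.08,20]]' >/dev/null; python3 log.py E
python3 -m jog '[[0.06,0,0,0,2.8,0.08,20]]' >/dev/null; python3 log.py E
python3 -m jog '[[0.06,0,0,0,2.8,0.08,20]]' >/dev/null; python3 log.py E
python3 -m jog '[[0.06,0,0,0,2.8,0.08,20]]' >/dev/null; python3 log.py E
python3 -m jog '[[0.06,0,0,0,2.8,0.08,20]]' >/dev/null; python3 log.py E
python3 -m jog '[[0.06,0,0,0,2.8,0.08,20]]' >/dev/null; python3 log.py E
python3 -m jog '[[0.06,0,0,0,2.8,0.08,20]]' >/dev/null; python3 log.py E
python3 -m jog '[[0.06,0,0,0,2.8,0.08,20]]' >/dev/null; python3 log.py E
python3 -m jog '[[0.06,0,0,0,2.8,0.08,20]]' >/dev/null; python3 log.py E
sed -i "s/'E':-1/'E':1/" fit.py
cat >> fit.py <<'E'
M=y+.156*Ft
G=M+.33*sg
for k in 'ABCDE':
    print(k,[(int(np.degrees(t)),round(g,2)) for t,g,d in zip(th,G,D) if d['seg']==k])
E
python3 fit.py D=-118.4 E=-118.4
```

```text
t23.55 phi-37.7 a-39.2 rad46.9 Fx-2.3 Fr-5.9 Ft-1.6 Tx0.483 M0.399 gap0.0253 dx-0.8
t23.65 phi-34.2 a-35.6 rad46.8 Fx-1.5 Fr-6.3 Ft-3.3 Tx0.696 M0.534 gap0.0255 dx-0.9
t23.75 phi-30.7 a-32.2 rad46.9 Fx-1.6 Fr-7.0 Ft-3.3 Tx0.668 M0.505 gap0.0259 dx-0.9
t23.85 phi-27.2 a-28.7 rad46.8 Fx-0.8 Fr-6.2 Ft-4.3 Tx0.649 M0.442 gap0.0260 dx-0.8
t23.95 phi-23.8 a-25.4 rad46.8 Fx-2.4 Fr-6.1 Ft-3.5 Tx0.623 M0.450 gap0.0255 dx-0.9
t24.05 phi-20.4 a-22.0 rad46.8 Fx-2.0 Fr-6.3 Ft-2.8 Tx0.551 M0.411 gap0.0257 dx-0.9
t24.15 phi-16.9 a-18.6 rad46.8 Fx-1.3 Fr-5.7 Ft-2.8 Tx0.494 M0.354 gap0.0254 dx-0.9
t24.25 phi-13.5 a-15.2 rad46.7 Fx-2.2 Fr-5.6 Ft-3.0 Tx0.412 M0.266 gap0.0254 dx-0.9
t24.35 phi-10.0 a-11.8 rad46.8 Fx-1.5 Fr-6.0 Ft-3.6 Tx0.335 M0.160 gap0.0255 dx-0.9
t24.45 phi-6.6 a-8.4 rad46.7 Fx-2.6 Fr-6.4 Ft-3.1 Tx0.196 M0.042 gap0.0261 dx-0.9
t24.55 phi-3.2 a-5.0 rad46.7 Fx-3.5 Fr-5.8 Ft-2.3 Tx0.236 M0.119 gap0.0256 dx-0.9
t24.65 phi0.3 a-1.6 rad46.7 Fx-3.7 Fr-4.6 Ft-3.1 Tx0.185 M0.033 gap0.0256 dx-0.9
t24.75 phi3.7 a1.8 rad46.7 Fx-4.3 Fr-5.6 Ft-2.4 Tx0.125 M0.006 gap0.0254 dx-1.0
t24.85 phi7.2 a5.2 
[... 3841 characters left out ...]
43, np.float64(0.11)), (-140, np.float64(0.21)), (-136, np.float64(0.18)), (-133, np.float64(0.1)), (-130, np.float64(-0.07)), (-126, np.float64(-0.08)), (-123, np.float64(0.15)), (-119, np.float64(-0.03)), (-116, np.float64(0.09)), (-113, np.float64(0.12)), (-109, np.float64(-0.08)), (-106, np.float64(-0.05)), (-102, np.float64(0.05)), (-99, np.float64(-0.14)), (-96, np.float64(0.02)), (-92, np.float64(-0.09)), (-89, np.float64(-0.12)), (-85, np.float64(-0.08)), (-82, np.float64(-0.25)), (-79, np.float64(-0.18)), (-75, np.float64(-0.4)), (-72, np.float64(-0.09)), (-68, np.float64(-0.04)), (-65, np.float64(-0.21)), (-61, np.float64(-0.22)), (-58, np.float64(-0.19)), (-54, np.float64(-0.05))]
```

```bash
cat >> fit.py <<'E'
print('----')
from scipy.optimize import least_squares
seg=np.array([d['seg'] for d in D])
for grp in ('AB','ABC','C','DE','D','E','ABCDE'):
    m=np.isin(seg,list(grp))
    for lat in(-.003,0,.003):
        f=lambda x: G[m]+lat*Fr[m]-x[1]*np.sin(th[m]+x[0])
        o=least_squares(f,[-1.15,.24],bounds=([-3,.21],[1,.27]),loss='soft_l1',f_scale=.1)
        print(grp,lat,'b',np.degrees(o.x[0]).round(1),'amp',o.x[1].round(3),end=' | ')
    print()
E
python3 fit.py D=-118.4 E=-118.4 | sed -n '/----/,$p'
```

```text
----
AB -0.003 b -64.3 amp 0.27 | AB 0 b -63.7 amp 0.263 | AB 0.003 b -63.6 amp 0.251 | 
ABC -0.003 b -62.5 amp 0.27 | ABC 0 b -61.5 amp 0.27 | ABC 0.003 b -60.5 amp 0.27 | 
C -0.003 b -55.0 amp 0.27 | C 0 b -55.4 amp 0.27 | C 0.003 b -55.9 amp 0.27 | 
DE -0.003 b -71.4 amp 0.25 | DE 0 b -67.8 amp 0.245 | DE 0.003 b -64.1 amp 0.242 | 
D -0.003 b -71.8 amp 0.265 | D 0 b -68.9 amp 0.257 | D 0.003 b -65.9 amp 0.249 | 
E -0.003 b -70.1 amp 0.229 | E 0 b -65.7 amp 0.227 | E 0.003 b -61.2 amp 0.227 | 
ABCDE -0.003 b -68.8 amp 0.27 | ABCDE 0 b -66.0 amp 0.27 | ABCDE 0.003 b -63.3 amp 0.27 |
```

All strokes agree to within a few degrees: the heavy side sat at about −66° from the top at the start. It is therefore straight down near wheel turn −114°, which is a ≈ 4.4° in this grasp.

```bash
python3 -m jog '[[-0.12,0,0,0,-5.57,0.33,20],[-0.24,0,0,0,-11.05,1.33,20],[-0.36,0,0,0,-16.38,2.98,20],[-0.48,0,0,0,-21.47,5.26,20],[-0.6,0,0,0,-26.26,8.12,20],[-0.72,0,0,0,-30.66,11.54,20],[-0.84,0,0,0,-34.63,15.46,20],[-0.96,0,0,0,-38.09,19.83,20],[-1.06,0,0,0,-40.57,23.77,20],[-1.06,0,0,0,-40.57,23.77,20],[-1.06,0,0,0,-40.57,23.77,20]]'; python3 log.py end
python3 - <<'E'
from h import *
import cv2
cv2.imwrite("pics/i_side.png",r.camera("side")[100:300,150:400].repeat(3,0).repeat(3,1)[:600,:750])
for l in ("wheel_mark","cap_tab"): print(l,[(round(d['score'],2),np.round(d['xyz'],3)) for d in r.spot_point("side",l)[:3]])
cv2.imwrite("pics/i_wrist.png",r.camera("wrist"))
for l in ("wheel_mark","cap_tab"): print(l,[(round(d['score'],2),np.round(d['xyz'],3)) for d in r.spot_point("wrist",l)[:3]])
cv2.imwrite("pics/i_top.png",r.camera("top"))
print(r.spot_point("top","wheel_mark")[:3])
E
python3 log.py end
```

```text
time_s: 27.65
ee_pos: [0.604, 0.0606, 0.1751]
tool_rot: [-0.039, 0.99, 0.135, -0.007]
wrist_force: [2.0, -2.0, -11.5]
finger_gap: 0.0261
t27.65 phi4.5 a4.7 rad45.2 Fx1.4 Fr-11.3 Ft3.4 Tx-1.220 M-1.065 gap0.0261 dx-1.0
wheel_mark [(0.63, array([0.504, 0.039, 0.13 ])), (0.61, array([0.232, 0.346, 0.191])), (0.6, array([0.586, 0.112, 0.089]))]
cap_tab [(0.62, array([ 0.513, -0.006,  0.139])), (0.47, array([0.135, 0.286, 0.139]))]
wheel_mark []
cap_tab [(0.58, array([ 0.511, -0.012,  0.137]))]
[]
t28.05 phi4.6 a4.7 rad45.3 Fx2.3 Fr-25.0 Ft7.3 Tx-1.577 M-1.247 gap0.0254 dx-1.0
```

View pics/i_side.png

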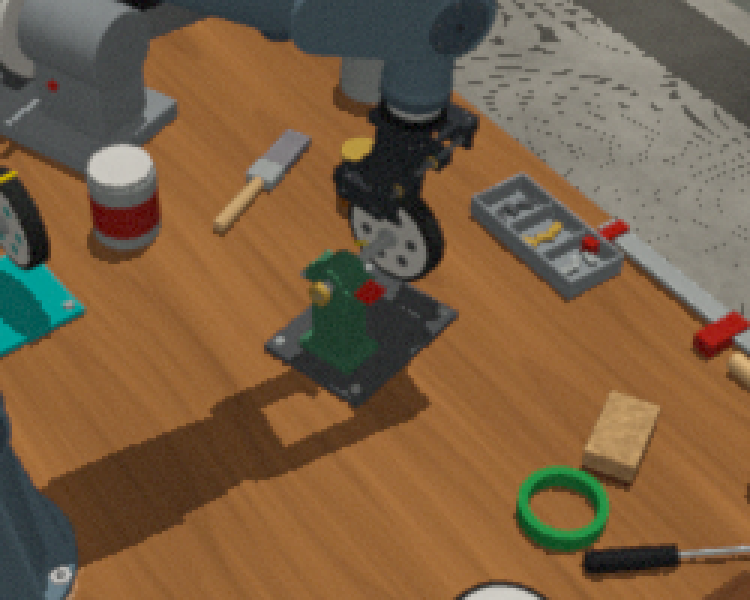

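View pics/i_wrist.png

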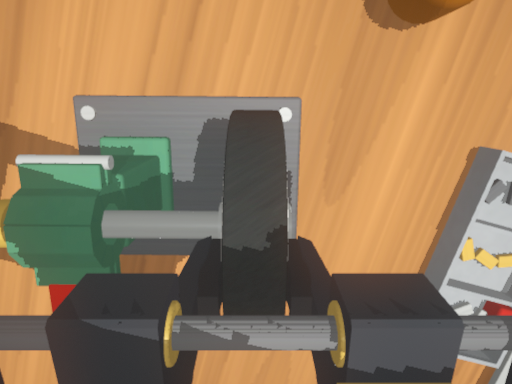

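Side view: the wheel is gripped with the mark low on the far side, at about −129° (turn ≈ −117° from the start). The cap is shut and no bystander has moved. The arm is still winding up a pull, so I relax it.

```bash
python3 -m jog '[[0,0,0,0,0,1,20],[0,0,0,0,0,1,20]]' >/dev/null; python3 log.py end
python3 -m jog '[[0,0,0,0,0,0,20],[0,0,0,0,0,0,20]]' >/dev/null; python3 log.py end
python3 -m jog '[[0,0,0,0,0,0,20],[0,0,0,0,0,0,20]]' >/dev/null; python3 log.py end
```

```text
t28.25 phi4.6 a4.7 rad45.3 Fx-1.5 Fr-22.6 Ft7.0 Tx-1.663 M-1.345 gap0.0252 dx-1.0
t28.45 phi4.6 a4.7 rad45.3 Fx-1.5 Fr-22.3 Ft6.8 Tx-1.636 M-1.327 gap0.0255 dx-0.9
t28.65 phi4.6 a4.7 rad45.3 Fx-1.9 Fr-23.0 Ft7.7 Tx-1.643 M-1.292 gap0.0256 dx-1.0
```

```bash
python3 -m jog '[[0,0,0,0,0,1,20],[0,0,0,0,0,2.5,20],[0,0,0,0,0,2.5,20],[0,0,0,0,0,2.5,20]]' >/dev/null; python3 log.py end
python3 -m jog '[[0,0,0,0,0,0,20],[0,0,0,0,0,0,20],[0,0,0,0,0,0,20],[0,0,0,0,0,0,20],[0,0,0,0,0,0,20]]' >/dev/null; python3 log.py end
```

```text
t29.05 phi4.6 a4.7 rad45.3 Fx-8.8 Fr-8.7 Ft5.3 Tx-1.280 M-1.039 gap0.0254 dx-0.9
t29.55 phi4.6 a4.7 rad45.2 Fx-8.3 Fr-8.9 Ft4.1 Tx-1.317 M-1.131 gap0.0258 dx-0.9
```

```bash
python3 -c "
from rig import r
print(r.close_job())
s=r.observe();print(s['time_s'],s['finger_gap'],s['wrist_force'])"
```

```text
the job is handed in; nothing more can be done
None
the job is handed in; nothing more can be done
```

I closed the bearing cap, found the wheel's heavy side by feel and handed the job in at about 29.6 s. The wheel was gripped at 50 N, with the heavy side, by my estimate, straight down to within about 5°. No verdict was reported.

- **Cap:** I swept the red tab over and pressed it until the stop pushed back with 25 N at a tip height of 139 mm. Before hand-in the camera still placed the tab at a height of 137–139 mm, so the cap stayed shut.
- **Heavy side:** I turned the wheel by its rim in both directions, with one regrasp. I then fitted the turning moment, after taking out the gripper's own weight measured in free air.
    - **Where it was:** It started about 66° from the top, towards the stand's +y side (−66° as the wheel turns). Its moment came out at about 0.27 N m and the bearing drag at about 0.31 N m, both close to the given values.
    - **How well the strokes agree:** Fits to groups of strokes gave −61° to −71°. One short stroke alone gave −55°, which is the largest disagreement.
- **Final position:** The wheel is turned about −114° by the arm's position and about −117° by the yellow mark in the side camera; the two differ by about 3°.
- **Last checks:** The finger gap was steady at 25–26 mm and the tool angle was not changing. About 9 N of leftover push remained on the wrist in each of two directions, well under the limits. The last pictures showed no bystander out of place, which I judged by eye only.

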